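# Lock two carving points into the slotted transport rack

## Task

Put the blue and red carving points away in the slotted rack and lock it: draw the bolt open, slide the blue point (already hanging in the mouth of the channel) round the corner and up against the closed end, then bring the red point from the stand in through the mouth and along the channel until its guard is right up beside the blue one. Both must hang upright with their guards down on the rack's shelf; finish by sliding the bolt fully shut, and leave the other two points and everything else on the bench where they are.

Things in the scene. Friction and masses are not known exactly. Their poses are not given: they have to be found in the camera images.
- rack: fixed wooden rack, x -60 to 75 mm, y -125 to 115 mm, top at z 124 mm; origin on the table. An L-shaped channel: mouth leg from the front face (x -60) along +x at y -70 to the corner (30, -70), then a branch along +y at x 30 to its closed end. The top board overhangs the guards, so a point goes in or out only by sliding through the mouth. Open under the shelf
- rack_mouth (a point): middle of the mouth, in the front face at shelf height; axes as the rack. Channel section: shelf z 88 to 100 mm with a 20 mm wide slot for the shank; space z 100 to 116 mm, 52 mm wide, for the guard; top board z 116 to 124 mm with a 34 mm wide slot for the grip
- rack_corner (a point): centre of the channel's corner, at shelf height; axes as the rack
- rack_end (a point): where the origin of a point lies when it is in the innermost place, at the closed end of the branch (4 mm of play beyond it), at shelf height; axes as the rack
- bolt (a joint): steel slide bolt across the mouth on the rack's front face at guard height: 0 = fully shut, 0.055 m = fully open (clear of the mouth); opens along the rack's +y; stiff (about 3 N), stays where left. Its 10 mm square bar lies 2 to 12 mm ahead of the face
- bolt_knob (a point): top centre of the bolt's black upright knob: 16 mm in diameter, gripped length 34 mm below this point; its top stands 36 mm above the rack's top board; 7 mm ahead of the front face
- stand: fixed wooden stand, 90 mm (x) by 200 mm (y), 100 mm high, with three 18 mm holes in its 12 mm top at y = -60, 0 and 60 mm; origin on the table under its centre. A coloured point hangs by its guard in each hole, guard flat on the top
- blue_point: blue carving point (upright chisel): blue plastic grip 26 mm in diameter above a round blue hand guard 44 mm in diameter, 8 mm thick; below it a 12 mm steel shank, 80 mm long to its tip. At the start it hangs by its guard in the rack's mouth leg, behind the bolt. Origin: centre of the guard's underside; z up (grip from z 8 to 80 mm). Round about z. 160 g
- red_point: red carving point (upright chisel): red plastic grip 26 mm in diameter above a round red hand guard 44 mm in diameter, 8 mm thick; below it a 12 mm steel shank, 80 mm long to its tip. At the start it hangs in one of the stand's holes. Origin: centre of the guard's underside; z up (grip from z 8 to 80 mm). Round about z. 160 g
- yellow_point: yellow carving point (upright chisel): yellow plastic grip 26 mm in diameter above a round yellow hand guard 44 mm in diameter, 8 mm thick; below it a 12 mm steel shank, 80 mm long to its tip. Hangs in the stand; not to be moved. Origin: centre of the guard's underside; z up (grip from z 8 to 80 mm). Round about z. 160 g
- green_point: green carving point (upright chisel): green plastic grip 26 mm in diameter above a round green hand guard 44 mm in diameter, 8 mm thick; below it a 12 mm steel shank, 80 mm long to its tip. Hangs in the stand; not to be moved. Origin: centre of the guard's underside; z up (grip from z 8 to 80 mm). Round about z. 160 g
- mallet: round wooden mallet standing on its head, 92 mm wide, 200 mm tall; origin under its centre; bystander
- bottle: red water bottle, 68 mm in diameter, 190 mm tall, origin under its centre; bystander
- brush: dust brush standing on its bristles: head 50 x 140 x 70 mm, handle to local -x to 130 mm; origin under the head's centre; bystander
- offcut: limestone offcut 60 x 45 x 35 mm, origin under its centre; bystander
- rubbing_block: grey rubbing block 60 x 30 x 25 mm, origin under its centre; bystander
- tin: open metal tin 72 mm in diameter, 90 mm tall, origin under its centre; bystander

How it is judged:
By the outcome, as a careful person would: the job done as asked, in the order asked, and still so for the second after the job is handed in, with the robot touching nothing.
It also fails if it takes over 72 s, if anything falls off the work surface, if the arm or the gripper's body presses on something with over 40 N, if the wrist force passes 120 N, or if a joint passes its speed limit or range.

## Robot

A 6-joint arm with a two-finger parallel gripper is mounted at the origin on the work surface. World frame = base frame: x ahead of the robot, y to its left, z up, the work surface at z = 0. Lengths are in m, angles in rad, forces in N, time in s.
With the tool pointing down it reaches from about 0.375 to 0.925 m from the base axis. Payload 5.7 kg.
Tool frame: the origin (TCP) lies at the very end of the fingers, on their centre line; the grasp point (between the pads) lies 19 mm behind it; z points along the fingers, y is the line along which they close (so a half turn about z gives the same grasp; the last joint's range is limited). The gripper opens to 88 mm and grips with 3 to 60 N. Pads are 20 mm wide; open, the fingers measure 115 mm over their backs; the gripper's body (75 mm by 178 mm) begins 61 mm behind the grasp point.
Start: joints at [1.138, 0.359, 1.51, -0, 1.272, -0.115], TCP at [0.187, 0.57, 0.223] pointing down, gripper open.
Joint ranges: [-2.97, 2.97], [-1.01, 2.36], [0.21, 2.38], [-0.96, 4.11], [0.2, 2.71], [-2.98, 2.98]. Speed limits (rad/s): [2.39, 2.39, 3.14, 3.14, 3.14, 3.14].

## Interface

Orientations are given as a 3x3 rotation matrix whose columns are the frame's x, y, z axes.
In Python, from plant import arm gives the robot as it stands. The module is installed in compiled form; this text tells all that it offers.
- The arm moves only by the tool play_rows, never from a script. Its argument "rows" is a list of rows, each a list of 3 entries, a list of its own where there are three numbers: the turn, a rotation vector about the world's x, y, z in rad, then the shift along the world's x, y, z in mm, then the opening, from 0 (shut) to 1 (fully open). A call has exactly 8 rows; each row is the pose to reach, as a shift and turn from the pose commanded when the call began; what a row does not reach only later rows make up. A row lasts 1/12 s, in which the tool goes at most 41.7 mm and 7.16 degrees, less where a joint would pass 70% of its speed; a pose out of reach is approached as far as the arm can. A call with a gripper value outside its range is refused whole. The fingers move at their own pace and stop on an object; "squeeze" is the grip in N (left out, the last holds). Time passes only in rows, so rows that repeat a pose let the fingers close, or fill a call up. It gives the time, the measured TCP pose, the force, the opening and the grip force at its end, in the units of the state.
- arm.get_obs(): the state, without advancing time (a new reading comes with each control period).
- arm.grab_frame(name): name is "scene" or "side" or "wrist"; returns (picture, depth): 480x640x3 uint8, blue, green, red; 480x640 float32, m along the optical axis (not along the pixel's ray), 0 where there is no reading.
- arm.get_calibration(name): a dict with "intrinsics" (3x3 intrinsics, pixels), "rvec" (rotation vector, rad) and "tvec" (3), from world to camera coordinates, as OpenCV has them; the wrist camera has in their place "mount" (4x4, takes a point from camera to tool coordinates, whose origin is the TCP and whose axes are the flange's). Camera axes: x right, y down, z forward; pixel columns grow to the right and rows downward; lengths in m; the calibration is good to about 2 mm. A picture is of the moment at which its call begins: read the wrist's pose just before it. get_calibration takes no time and is no camera call.
- arm.job_done(): hands the job in; it is judged then, once.
Trained networks look in the newest picture that a camera, given by its name, has taken for a name from the list of things; names that differ only in an ending like _2 or _b are one class to them, and where a whole thing is asked for, a point or a joint stands for the part that bears it (a point fixed in the world has none). Each returns a list of dicts, best first, with "score" (0 to 1); they miss things now and then, are a little off and sometimes report something else, mostly with a low value. They report only what shows in the picture. A call takes as long as a camera call.
- arm.recognise(thing, camera): "rect" ([left, top, right, bottom] in pixels, round what is visible of it).
- arm.trace(thing, camera): "region" (480x640 bool, what is visible of it) and "rect" ([left, top, right, bottom] in pixels, round what is visible of it).
- arm.place_of(thing, camera): "location" ([column, row] in pixels: a listed point, or the origin of a listed thing).
The state is a dict: "t": time; "qpos": joint angles; "joint_velocities": joint speeds; "joint_efforts": joint torques, N m; "tcp_pos": TCP position; "tool_rot": TCP orientation; "contact_force": force on the tool from outside, world axes, zero at the start; "torque": the same for the moment, N m; "grip_width": finger opening in m; "gripper_force": force on a finger pad.
Only numpy, scipy, OpenCV 4.12 (cv2) and the standard library are available. Lean on these libraries where they do the work, as an engineer would, in place of code of your own. Each camera call takes 0.05 s, during which the arm holds its last target. There are 200 camera calls.

## Working session

There is one attempt and no reset: what is moved stays moved. The work goes in short steps, Python scripts to look and compute and a tool call to move; the robot and the scene stay as the last step left them, time stands still between calls to the robot, and variables do not carry over. Pictures are saved under pics/ and viewed, at most 10 in all, crops included, and the job is handed in when it is done.

Besides the shell and the picture viewer there is one more tool, called by a JSON object that holds its "api" and its "payload". play_rows: Moves the arm, as the interface text tells. Its arguments: {"type":"object","properties":{"rows":{"type":"array"},"squeeze":{"type":"number"}},"required":["rows"]}

```bash
mkdir -p pics
cat > h.py <<'E'
import numpy as np, cv2
from plant import arm
def snap(n,f=None):
    o=arm.get_obs(); im,d=arm.grab_frame(n)
    if f: cv2.imwrite('pics/'+f,im)
    return o,im,d
def cam(n,o):
    c=arm.get_calibration(n);K=np.array(c["intrinsics"])
    if "mount" in c:
        T=np.eye(4);T[:3,:3]=o["tool_rot"];T[:3,3]=o["tcp_pos"];T=T@np.array(c["mount"]);return K,T[:3,:3],T[:3,3]
    R=cv2.Rodrigues(np.array(c["rvec"],float))[0];return K,R.T,-R.T@np.array(c["tvec"]).ravel()
def ray(n,o,uv,z):
    K,R,p=cam(n,o);d=R@np.linalg.solve(K,[uv[0],uv[1],1]);return p+d*(z-p[2])/d[2]
def cloud(n,o,d,m=None):
    K,R,p=cam(n,o);m=(d>0) if m is None else m&(d>0);v,u=np.nonzero(m);z=d[v,u]
    return (R@(np.linalg.solve(K,np.c_[u,v,np.ones(len(u))].T)*z)).T+p
E
python3 - <<'E'
from h import *
np.set_printoptions(precision=4,suppress=True)
o=arm.get_obs();print(o['tool_rot'],o['tcp_pos'],o['contact_force'],o['grip_width'])
for n in('scene','side'):
    o,im,d=snap(n,n+'0.png');print(n,cam(n,o)[2])
    for t,z in dict(rack_mouth=.1,rack_corner=.1,rack_end=.1,bolt_knob=.16,blue_point=.1,red_point=.1,yellow_point=.1,green_point=.1,stand=0,rack=0,mallet=0,bottle=0,brush=0,offcut=0,rubbing_block=0,tin=0).items():
        for r in arm.place_of(t,n)[:2]:
            print(t,round(r['score'],2),np.round(r['location']),ray(n,o,r['location'],z))
E
```

```text
[[-0.9499  0.3125 -0.0007]
 [ 0.3125  0.9499 -0.0016]
 [ 0.0002 -0.0018 -1.    ]] [0.1872 0.5693 0.2218] [-0.153   0.2497  0.0419] 0.08806613195271284
scene [ 1.2195 -0.2598  0.802 ]
rack_mouth 0.94 [322. 227.] [0.4991 0.0252 0.1   ]
rack_corner 0.75 [338. 260.] [0.5986 0.0198 0.1   ]
rack_end 0.72 [406. 241.] [0.5993 0.1703 0.1   ]
bolt_knob 0.61 [347. 196.] [0.4925 0.083  0.16  ]
bolt_knob 0.31 [361. 268.] [0.6854 0.0273 0.16  ]
blue_point 0.69 [329. 243.] [0.5503 0.0219 0.1   ]
blue_point 0.5 [207. 278.] [ 0.5545 -0.2293  0.1   ]
red_point 0.91 [203. 280.] [ 0.5575 -0.2363  0.1   ]
red_point 0.24 [182. 316.] [ 0.6281 -0.289   0.1   ]
yellow_point 0.73 [141. 292.] [ 0.5469 -0.3498  0.1   ]
yellow_point 0.21 [345. 196.] [0.4224 0.1103 0.1   ]
green_point 0.85 [171. 285.] [ 0.5489 -0.2942  0.1   ]
stand 0.95 [183. 317.] [ 0.5482 -0.2915  0.    ]
rack 0.87 [363. 266.] [0.5489 0.1051 0.    ]
mallet 0.73 [295. 369.] [ 0.7391 -0.1198  0.    ]
bottle 0.74 [401. 355.] [0.7822 0.0745 0.    ]
brush 0.71 [344. 199.] [0.3184 0.1562 0.    ]
brush 0.57 [395. 203.] [0.3775 0.2715 0.    ]
offcut 0
[... 634 characters left out ...]
point 0.89 [352. 315.] [ 0.5627 -0.2323  0.1   ]
yellow_point 0.59 [373. 358.] [ 0.5444 -0.346   0.1   ]
yellow_point 0.24 [260. 366.] [ 0.3315 -0.255   0.1   ]
green_point 0.92 [365. 339.] [ 0.5545 -0.2987  0.1   ]
green_point 0.26 [353. 317.] [ 0.5607 -0.2387  0.1   ]
stand 0.7 [357. 361.] [ 0.5499 -0.2869  0.    ]
rack 0.95 [289. 246.] [0.5681 0.0996 0.    ]
rack 0.22 [288. 201.] [0.6419 0.2588 0.    ]
mallet 0.82 [387. 278.] [ 0.7403 -0.114   0.    ]
bottle 0.7 [367. 222.] [0.8008 0.083  0.    ]
brush 0.82 [191. 226.] [0.3637 0.2881 0.    ]
offcut 0.69 [262. 368.] [ 0.3517 -0.205   0.    ]
rubbing_block 0.53 [222. 273.] [0.3771 0.0915 0.    ]
tin 0.9 [417. 327.] [ 0.7218 -0.2733  0.    ]
```

View pics/scene0.png

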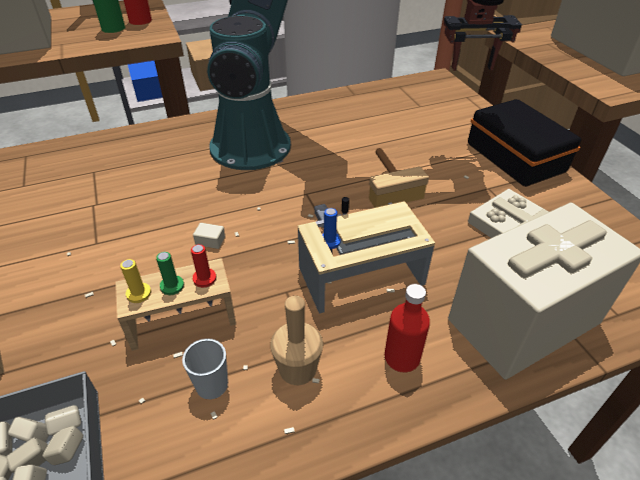

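View pics/side0.png

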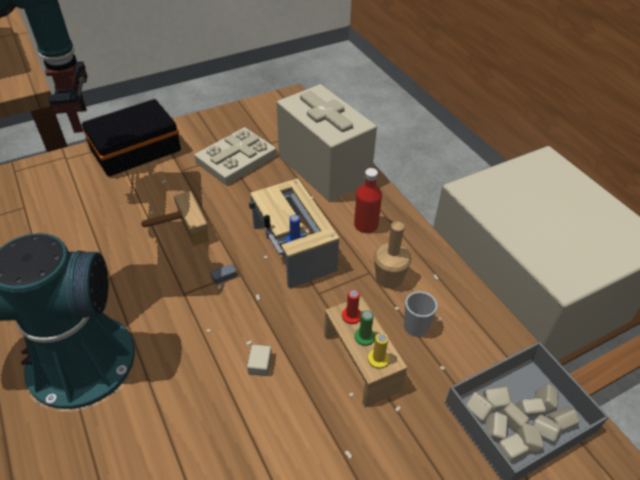

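The scene view shows blue in the rack mouth (330,240), the knob at (345,205) and red at (203,265). The side view agrees: blue (295,235), knob (267,220), red (352,310). Next I'll refine these with depth.

```bash
cat >> h.py <<'E'
def top(t,n,o,d,z0,z1):
    r=arm.trace(t,n)
    if not r: return None
    P=cloud(n,o,d,r[0]['region']);return P[(P[:,2]>z0)&(P[:,2]<z1)]
E
python3 - <<'E'
from h import *
np.set_printoptions(precision=4,suppress=True)
A=[]
for n in('scene','side'):
    o,im,d=snap(n)
    P=top('rack',n,o,d,.118,.130)
    rect=cv2.minAreaRect((P[:,:2]*1000).astype(np.float32));print(n,'rack',len(P),rect,np.median(P[:,2]))
    for t in('blue_point','red_point'):
        for z0,z1 in((.130,.172),(.174,.19)):
            Q=top(t,n,o,d,z0,z1); print(t,z0,len(Q),np.median(Q,0),(Q.min(0)+Q.max(0))/2)
    Q=top('bolt_knob',n,o,d,.13,.17)
    if Q is not None and len(Q): print('knob',len(Q),np.median(Q,0),Q.min(0),Q.max(0))
E
```

```text
scene rack 4472 ((572.3076171875, 89.31893157958984), (241.58067321777344, 142.6200408935547), 87.86700439453125) 0.12389117765706142
blue_point 0.13 198 [0.5568 0.0198 0.1506] [0.5521 0.0225 0.1511]
blue_point 0.174 108 [0.5503 0.0235 0.1801] [0.547  0.0236 0.1789]
red_point 0.13 238 [ 0.5667 -0.2333  0.1512] [ 0.5638 -0.233   0.1511]
red_point 0.174 141 [ 0.5601 -0.2336  0.1801] [ 0.5576 -0.2331  0.1788]
knob 110 [0.5038 0.0753 0.1493] [0.4934 0.0111 0.1301] [0.5472 0.0845 0.1625]
side rack 0 ((0.0, 0.0), (0.0, 0.0), 0.0) nan
blue_point 0.13 119 [0.5438 0.0147 0.1502] [0.5471 0.0171 0.1508]
blue_point 0.174 59 [0.5468 0.0189 0.1798] [0.5474 0.0216 0.179 ]
red_point 0.13 142 [ 0.5514 -0.2424  0.1513] [ 0.5562 -0.2383  0.151 ]
red_point 0.174 98 [ 0.557  -0.2357  0.1795] [ 0.5574 -0.234   0.1799]
knob 69 [0.4991 0.0724 0.15  ] [0.4931 0.0651 0.1304] [0.5065 0.0822 0.1657]
  return _methods._mean(a, axis=axis, dtype=dtype,
  ret = ret.dtype.type(ret / rcount)
```

{"api": "play_rows", "payload": {"rows": [[[0,0,-1.29],[313,-494,10],1],[[0,0,-1.29],[313,-494,10],1],[[0,0,-1.29],[313,-494,10],1],[[0,0,-1.29],[313,-494,10],1],[[0,0,-1.29],[313,-494,10],1],[[0,0,-1.29],[313,-494,10],1],[[0,0,-1.29],[313,-494,10],1],[[0,0,-1.29],[313,-494,10],1]], "squeeze": 40}}

```text
t: 3.07
tcp_pos: [0.3666, 0.2867, 0.2287]
tool_rot: [[-0.245, 0.97, 0.001], [0.97, 0.245, 0.0], [0.0, 0.001, -1.0]]
contact_force: [0.5, 0.3, -1.0]
grip_width: 0.088
gripper_force: 0.0
```

{"api": "play_rows", "payload": {"rows": [[[0,0,-0.285],[133,-211,0],1],[[0,0,-0.285],[133,-211,0],1],[[0,0,-0.285],[133,-211,0],1],[[0,0,-0.285],[133,-211,0],1],[[0,0,-0.285],[133,-211,0],1],[[0,0,-0.285],[133,-211,0],1],[[0,0,-0.285],[133,-211,0],1],[[0,0,-0.285],[133,-211,0],1]]}}

```text
t: 3.73
tcp_pos: [0.4999, 0.0756, 0.2283]
tool_rot: [[0.036, 0.999, 0.0], [0.999, -0.036, 0.0], [0.0, 0.0, -1.0]]
contact_force: [-0.7, 0.8, 0.3]
grip_width: 0.0884
gripper_force: 0.0
```

Run:
```python
from h import *
np.set_printoptions(precision=4,suppress=True)
n='wrist';o,im,d=snap(n,'w1.png');print(o['tcp_pos'],o['tool_rot'][:,1],cam(n,o)[2])
for t,z in dict(rack_mouth=.1,rack_corner=.1,rack_end=.1,bolt_knob=.16,blue_point=.1).items():
    for r in arm.place_of(t,n)[:2]: print(t,round(r['score'],2),np.round(r['location']),ray(n,o,r['location'],z))
for t,a,b in(('bolt_knob',.155,.166),('blue_point',.174,.19),('rack',.118,.13)):
    Q=top(t,n,o,d,a,b)
    if Q is not None and len(Q):print(t,len(Q),np.median(Q,0),(Q.min(0)+Q.max(0))/2,Q.min(0),Q.max(0))
```

```text
[0.4999 0.0756 0.2283] [ 0.9993 -0.0361  0.0001] [0.503  0.1513 0.39  ]
rack_mouth 0.95 [323. 286.] [0.5057 0.0231 0.1   ]
rack_mouth 0.66 [203. 410.] [ 0.3849 -0.1042  0.1   ]
rack_corner 0.74 [423. 279.] [0.5937 0.0267 0.1   ]
rack_end 0.9 [438. 109.] [0.5976 0.166  0.1   ]
bolt_knob 0.8 [311. 251.] [0.4983 0.0751 0.16  ]
blue_point 0.71 [369. 280.] [0.5466 0.0271 0.1   ]
blue_point 0.26 [439. 110.] [0.5988 0.1655 0.1   ]
bolt_knob 410 [0.4993 0.0775 0.1595] [0.4995 0.0768 0.1583] [0.4919 0.0692 0.155 ] [0.507  0.0844 0.1615]
blue_point 1111 [0.5469 0.0265 0.18  ] [0.5473 0.0245 0.1783] [0.5347 0.0115 0.174 ] [0.5598 0.0374 0.1825]
rack 10 [0.4992 0.0836 0.1291] [0.4999 0.083  0.1288] [0.4951 0.0815 0.1277] [0.5048 0.0844 0.1299]
```

View pics/w1.png

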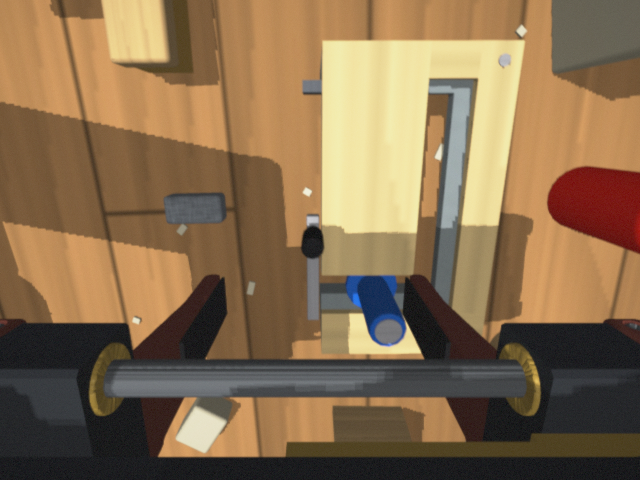

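The wrist view has the knob at (312,242), between the fingers along x, with blue at (385,330) clear of them. I'll descend and grip.

{"api": "play_rows", "payload": {"rows": [[[0,0,0],[0,1,-35],1],[[0,0,0],[0,1,-70],1],[[0,0,0],[0,1,-90],1],[[0,0,0],[0,1,-98],1],[[0,0,0],[0,1,-98],0],[[0,0,0],[0,1,-98],0],[[0,0,0],[0,1,-98],0],[[0,0,0],[0,1,-98],0]]}}

```text
t: 4.85
tcp_pos: [0.5002, 0.0785, 0.1319]
tool_rot: [[0.032, 0.999, 0.003], [0.999, -0.032, 0.0], [0.0, 0.003, -1.0]]
contact_force: [-0.2, -0.1, -0.3]
grip_width: 0.0645
gripper_force: 0.0
```

{"api": "play_rows", "payload": {"rows": [[[0,0,0],[0,0,0],0],[[0,0,0],[0,0,0],0],[[0,0,0],[0,0,0],0],[[0,0,0],[0,0,0],0],[[0,0,0],[0,0,0],0],[[0,0,0],[0,0,0],0],[[0,0,0],[0,0,0],0],[[0,0,0],[0,0,0],0]]}}

```text
t: 5.52
tcp_pos: [0.499, 0.0784, 0.1303]
tool_rot: [[0.032, 0.999, 0.0], [0.999, -0.032, 0.0], [0.0, 0.0, -1.0]]
contact_force: [1.1, -0.1, -0.4]
grip_width: 0.0153
gripper_force: 40.0
```

{"api": "play_rows", "payload": {"rows": [[[0,0,0],[0.3,8,0],0],[[0,0,0],[0.6,16,0],0],[[0,0,0],[0.9,24,0],0],[[0,0,0],[1.2,32,0],0],[[0,0,0],[1.5,40,0],0],[[0,0,0],[1.8,48,0],0],[[0,0,0],[2,56,0],0],[[0,0,0],[2,56,0],0]]}}

```text
t: 6.18
tcp_pos: [0.5008, 0.1328, 0.1302]
tool_rot: [[0.029, 1.0, -0.001], [1.0, -0.029, -0.006], [-0.006, -0.0, -1.0]]
contact_force: [1.2, -15.2, -0.2]
grip_width: 0.0151
gripper_force: 40.0
```

{"api": "play_rows", "payload": {"rows": [[[0,0,0],[0,0,0],0],[[0,0,0],[0,0,0],0],[[0,0,0],[0,0,0],1],[[0,0,0],[0,0,0],1],[[0,0,0],[0,0,0],1],[[0,0,0],[0,0,0],1],[[0,0,0],[0,0,0],1],[[0,0,0],[0,0,35],1]]}}

```text
t: 6.85
tcp_pos: [0.4964, 0.1342, 0.1606]
tool_rot: [[0.032, 0.999, -0.011], [0.999, -0.032, -0.001], [-0.001, -0.011, -1.0]]
contact_force: [0.4, -0.4, -0.8]
grip_width: 0.0522
gripper_force: 0.0
```

{"api": "play_rows", "payload": {"rows": [[[0,0,0],[0,0,40],1],[[0,0,0],[0,0,65],1],[[0,0,0],[15,-37,65],1],[[0,0,0],[30,-74,65],1],[[0,0,0],[46,-111,65],1],[[0,0,0],[46,-111,65],1],[[0,0,0],[46,-111,65],1],[[0,0,0],[46,-111,65],1]]}}

```text
t: 7.52
tcp_pos: [0.5463, 0.0238, 0.23]
tool_rot: [[0.033, 0.999, -0.001], [0.999, -0.033, 0.001], [0.001, -0.001, -1.0]]
contact_force: [0.7, 0.7, 0.2]
grip_width: 0.0876
gripper_force: 0.0
```

Run:
```python
from h import *
np.set_printoptions(precision=4,suppress=True)
n='wrist';o,im,d=snap(n);print(o['tcp_pos'],o['tool_rot'][:,1])
for t,a,b in(('bolt_knob',.155,.166),('blue_point',.174,.19)):
    Q=top(t,n,o,d,a,b)
    if Q is not None and len(Q):print(t,len(Q),np.median(Q,0),(Q.min(0)+Q.max(0))/2)
# board edges from depth
P=cloud(n,o,d);P=P[(abs(P[:,2]-.124)<.003)&(P[:,0]>.47)&(P[:,0]<.7)&(P[:,1]<.24)&(P[:,1]>-.05)]
print(len(P),cv2.minAreaRect((P[:,:2]*1000).astype(np.float32)))
for y in(.06,.08,.1,.12,.14,.16,.18):
    x=np.sort(P[abs(P[:,1]-y)<.004][:,0]); 
    if len(x)<5: continue
    g=np.argmax(np.diff(x));print('y',y,'x',x[2],x[-3],'gap',x[g],x[g+1])
```

```text
[0.5463 0.0238 0.23  ] [ 0.9995 -0.033  -0.0012]
bolt_knob 565 [0.5018 0.1303 0.1594] [0.5015 0.1303 0.1585]
blue_point 1235 [0.5475 0.0256 0.18  ] [0.5473 0.0241 0.1783]
38660 ((574.0421142578125, 75.11012268066406), (216.25160217285156, 135.7449951171875), 88.0927963256836)
y 0.06 x 0.506029146651258 0.6408896493487475 gap 0.5787780594186938 0.6126349200950224
y 0.08 x 0.506754014783442 0.6417427920159319 gap 0.5790946129721526 0.6131140511088697
y 0.1 x 0.5073132965688443 0.6421266070702728 gap 0.5797267687857699 0.6138733116457566
y 0.12 x 0.50788383329994 0.6427811906263742 gap 0.5804436203225725 0.61465859054184
y 0.14 x 0.5085756339022298 0.6435434562366881 gap 0.5810987356496125 0.615046720375214
y 0.16 x 0.5093533031364875 0.6443983282305872 gap 0.5823171160358559 0.6157401948913277
y 0.18 x 0.5097474216223639 0.6447055901681714 gap 0.5830040735174716 0.6165126363500358
```

Run:
```python
from h import *
np.set_printoptions(precision=4,suppress=True)
n='wrist';o,im,d=snap(n)
P=cloud(n,o,d);P=P[(abs(P[:,2]-.124)<.003)&(P[:,0]>.47)&(P[:,0]<.7)&(P[:,1]<.24)&(P[:,1]>-.05)]
for x in(.512,.518,.524,.53,.59,.6,.605):
    y=np.sort(P[abs(P[:,0]-x)<.003][:,1])
    g=np.argsort(np.diff(y))[-2:];print('x',x,'y',y[2],y[-3],[(y[i],y[i+1]) for i in g])
for r in arm.place_of('rack_end',n)[:1]: print(r['score'],ray(n,o,r['location'],.1))
for r in arm.place_of('rack_corner',n)[:1]: print(r['score'],ray(n,o,r['location'],.1))
```

```text
x 0.512 y -0.02940859239440019 0.18552625819432667 [(np.float64(-0.03012139303766337), np.float64(-0.029443351365764453)), (np.float64(0.00826680038248541), np.float64(0.04256224408617764))]
x 0.518 y -0.02990695648084385 0.18542816209532575 [(np.float64(0.06924520156215046), np.float64(0.06984511512889142)), (np.float64(0.008237949178367135), np.float64(0.04249903822992125))]
x 0.524 y -0.029462635841672885 0.1854039058971558 [(np.float64(0.08922734785118167), np.float64(0.08986534856673951)), (np.float64(0.007945982219773884), np.float64(0.042164070827318524))]
x 0.53 y -0.030167404725234936 0.18528037564969585 [(np.float64(-0.0010807181040287661), np.float64(-0.00036882241189944986)), (np.float64(0.007811413326433536), np.float64(0.041969117606655365))]
x 0.59 y -0.03265111013440469 0.005655543482058864 [(np.float64(-0.02880667820817817), np.float64(-0.02824064647748309)), (np.float64(-4.360553786544874e-05), np.float64(0.0005456043313203235))]
x 0.6 y -0.03310759907676372 0.005275706568623181 [(np.float64(0.0012299360133485038), np.float64(0.001838506563228065)), (np.float64(-0.027526796388866848), np.float64(-0.02690657224946552))]
x 0.605 y -0.033068912661211286 0.005132383566015863 [(np.float64(0.002105189111400965), np.float64(0.0026558500252914646)), (np.float64(-0.004309985812953346), np.float64(-0.003734626430267979))]
0.89 [0.5975 0.1665 0.1   ]
0.98 [0.5939 0.0239 0.1   ]
```

{"api": "play_rows", "payload": {"rows": [[[0,0,0],[1,0.5,-35],1],[[0,0,0],[1,0.5,-70],1],[[0,0,0],[1,0.5,-90],1],[[0,0,0],[1,0.5,-97],1],[[0,0,0],[1,0.5,-97],0],[[0,0,0],[1,0.5,-97],0],[[0,0,0],[1,0.5,-97],0],[[0,0,0],[1,0.5,-97],0]]}}

```text
t: 8.48
tcp_pos: [0.5492, 0.0239, 0.135]
tool_rot: [[0.032, 0.999, 0.003], [0.999, -0.032, -0.0], [-0.0, 0.003, -1.0]]
contact_force: [1.0, -0.3, -0.9]
grip_width: 0.0647
gripper_force: 0.0
```

{"api": "play_rows", "payload": {"rows": [[[0,0,0],[0,0,0],0],[[0,0,0],[0,0,0],0],[[0,0,0],[0,0,0],0],[[0,0,0],[0,0,0],0],[[0,0,0],[0,0,0],0],[[0,0,0],[0,0,0],0],[[0,0,0],[0,0,0],0],[[0,0,0],[0,0,0],0]], "squeeze": 25}}

```text
t: 9.15
tcp_pos: [0.5477, 0.0239, 0.1333]
tool_rot: [[0.032, 0.999, -0.0], [0.999, -0.032, 0.0], [0.0, -0.0, -1.0]]
contact_force: [-1.5, 0.3, 1.5]
grip_width: 0.0257
gripper_force: 25.0
```

{"api": "play_rows", "payload": {"rows": [[[0,0,0],[0,0,2],0],[[0,0,0],[8,0,2],0],[[0,0,0],[16,-0.3,2],0],[[0,0,0],[24,-0.5,2],0],[[0,0,0],[32,-0.8,2],0],[[0,0,0],[40,-1,2],0],[[0,0,0],[46.6,-1.2,2],0],[[0,0,0],[46.6,-1.2,2],0]]}}

```text
t: 9.82
tcp_pos: [0.5966, 0.0225, 0.1353]
tool_rot: [[0.032, 0.999, 0.002], [0.999, -0.032, -0.0], [-0.0, 0.002, -1.0]]
contact_force: [0.8, 0.5, -1.5]
grip_width: 0.0259
gripper_force: 25.0
```

{"api": "play_rows", "payload": {"rows": [[[0,0,0],[0,0,0],0],[[0,0,0],[0.4,10,0],0],[[0,0,0],[0.8,24,0],0],[[0,0,0],[1.3,38,0],0],[[0,0,0],[1.8,52,0],0],[[0,0,0],[2.3,66,0],0],[[0,0,0],[2.7,80,0],0],[[0,0,0],[2.7,80,0],0]]}}

```text
t: 10.48
tcp_pos: [0.597, 0.1062, 0.1354]
tool_rot: [[0.029, 1.0, 0.0], [1.0, -0.029, 0.001], [0.001, 0.0, -1.0]]
contact_force: [0.1, -0.1, -1.6]
grip_width: 0.0257
gripper_force: 25.0
```

{"api": "play_rows", "payload": {"rows": [[[0,0,0],[0.3,10,0],0],[[0,0,0],[0.6,20,0],0],[[0,0,0],[1,30,0],0],[[0,0,0],[1.3,40,0],0],[[0,0,0],[1.7,50,0],0],[[0,0,0],[1.9,56,0],0],[[0,0,0],[2,59,0],0],[[0,0,0],[2,59,0],0]]}}

```text
t: 11.15
tcp_pos: [0.5991, 0.1624, 0.1353]
tool_rot: [[0.031, 1.0, -0.0], [1.0, -0.031, 0.0], [0.0, -0.0, -1.0]]
contact_force: [0.9, 0.4, -2.3]
grip_width: 0.0256
gripper_force: 25.0
```

{"api": "play_rows", "payload": {"rows": [[[0,0,0],[0,1,0],0],[[0,0,0],[0,2,0],0],[[0,0,0],[0.1,3,0],0],[[0,0,0],[0.1,4,0],0],[[0,0,0],[0.1,4,0],0],[[0,0,0],[0.1,5,0],0],[[0,0,0],[0.1,5,0],0],[[0,0,0],[0.1,5,0],0]]}}

```text
t: 11.82
tcp_pos: [0.5993, 0.1666, 0.1353]
tool_rot: [[0.032, 0.999, -0.0], [0.999, -0.032, -0.0], [-0.0, -0.0, -1.0]]
contact_force: [0.1, -1.2, -1.9]
grip_width: 0.0259
gripper_force: 25.0
```

{"api": "play_rows", "payload": {"rows": [[[0,0,0],[0,1,0],0],[[0,0,0],[0,2,0],0],[[0,0,0],[0.1,2,0],0],[[0,0,0],[0.1,3,0],0],[[0,0,0],[0.1,3,0],0],[[0,0,0],[0.1,4,0],0],[[0,0,0],[0.1,4,0],0],[[0,0,0],[0.1,4,0],0]]}}

```text
t: 12.48
tcp_pos: [0.5994, 0.1707, 0.1353]
tool_rot: [[0.032, 0.999, -0.0], [0.999, -0.032, 0.0], [0.0, -0.0, -1.0]]
contact_force: [-1.1, 0.5, -1.2]
grip_width: 0.0254
gripper_force: 25.0
```

{"api": "play_rows", "payload": {"rows": [[[0,0,0],[0,1,0],0],[[0,0,0],[0,1,0],0],[[0,0,0],[0.1,2,0],0],[[0,0,0],[0.1,2,0],0],[[0,0,0],[0.1,3,0],0],[[0,0,0],[0.1,3,0],0],[[0,0,0],[0.1,3,0],0],[[0,0,0],[0.1,3,0],0]]}}

```text
t: 13.15
tcp_pos: [0.5994, 0.1717, 0.1354]
tool_rot: [[0.032, 1.0, -0.0], [0.999, -0.032, -0.003], [-0.003, -0.0, -1.0]]
contact_force: [-0.3, -7.0, -0.6]
grip_width: 0.0257
gripper_force: 25.0
```

{"api": "play_rows", "payload": {"rows": [[[0,0,0],[0,-3,0],0],[[0,0,0],[0,-3,-1],0],[[0,0,0],[0,-3,-2],0],[[0,0,0],[0,-3,-2],0],[[0,0,0],[0,-3,-2],0],[[0,0,0],[0,-3,-2],1],[[0,0,0],[0,-3,-2],1],[[0,0,0],[0,-3,-2],1]]}}

```text
t: 13.82
tcp_pos: [0.5996, 0.1709, 0.1335]
tool_rot: [[0.032, 0.999, 0.0], [0.999, -0.032, 0.0], [0.0, 0.0, -1.0]]
contact_force: [0.0, -0.0, -0.1]
grip_width: 0.0425
gripper_force: 0.0
```

{"api": "play_rows", "payload": {"rows": [[[0,0,0],[0,0,0],1],[[0,0,0],[0,0,0],1],[[0,0,0],[0,0,30],1],[[0,0,0],[0,0,65],1],[[0,0,0],[0,0,98],1],[[0,0,0],[0,-30,98],1],[[0,0,0],[0,-60,98],1],[[0,0,0],[0,-80,98],1]]}}

```text
t: 14.48
tcp_pos: [0.5999, 0.089, 0.2324]
tool_rot: [[0.031, 1.0, 0.002], [1.0, -0.031, -0.001], [-0.001, 0.002, -1.0]]
contact_force: [0.5, 0.1, 0.1]
grip_width: 0.088
gripper_force: 0.0
```

Run:
```python
from h import *
np.set_printoptions(precision=4,suppress=True)
n='wrist';o,im,d=snap(n,'w2.png');print(o['tcp_pos'],o['tool_rot'][:,1])
for t,a,b in(('bolt_knob',.155,.166),('blue_point',.174,.19)):
    Q=top(t,n,o,d,a,b)
    if Q is not None and len(Q):print(t,len(Q),np.median(Q,0),(Q.min(0)+Q.max(0))/2)
```

```text
[0.5999 0.089  0.2324] [ 0.9995 -0.0315  0.002 ]
bolt_knob 464 [0.5026 0.1311 0.1595] [0.5021 0.1311 0.1582]
blue_point 1601 [0.6   0.171 0.18 ] [0.6    0.1711 0.179 ]
```

View pics/w2.png

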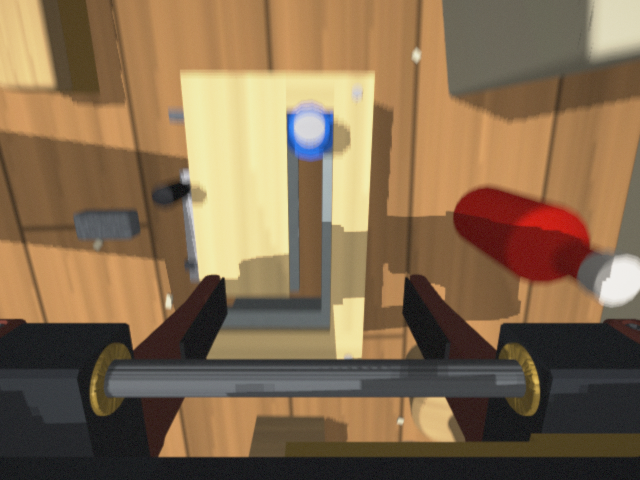

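Blue stands upright at the closed end (310,128), and the bolt bar is clear of the mouth. Red is next.

{"api": "play_rows", "payload": {"rows": [[[0,0,0],[-42,-322,0],1],[[0,0,0],[-42,-322,0],1],[[0,0,0],[-42,-322,0],1],[[0,0,0],[-42,-322,0],1],[[0,0,0],[-42,-322,0],1],[[0,0,0],[-42,-322,0],1],[[0,0,0],[-42,-322,0],1],[[0,0,0],[-42,-322,0],1]]}}

```text
t: 15.3
tcp_pos: [0.5575, -0.2331, 0.2313]
tool_rot: [[0.032, 0.999, 0.0], [0.999, -0.032, -0.0], [-0.0, 0.0, -1.0]]
contact_force: [1.0, 0.1, 0.4]
grip_width: 0.0877
gripper_force: 0.0
```

{"api": "play_rows", "payload": {"rows": [[[0,0,0],[0,0,0],1],[[0,0,0],[0,0,0],1],[[0,0,0],[0,0,0],1],[[0,0,0],[0,0,0],1],[[0,0,0],[0,0,0],1],[[0,0,0],[0,0,0],1],[[0,0,0],[0,0,0],1],[[0,0,0],[0,0,0],1]]}}

```text
t: 15.97
tcp_pos: [0.5577, -0.2306, 0.2314]
tool_rot: [[0.031, 1.0, -0.0], [1.0, -0.031, 0.0], [0.0, -0.0, -1.0]]
contact_force: [0.4, -0.8, 0.7]
grip_width: 0.0882
gripper_force: 0.0
```

Run:
```python
from h import *
np.set_printoptions(precision=4,suppress=True)
n='wrist';o,im,d=snap(n);print(o['tcp_pos'],o['tool_rot'])
for t in('red_point','green_point'):
    for a,b in((.174,.19),):
        Q=top(t,n,o,d,a,b)
        if Q is not None and len(Q):print(t,len(Q),np.median(Q,0),(Q.min(0)+Q.max(0))/2)
```

```text
[ 0.5577 -0.2306  0.2314] [[ 0.0309  0.9995 -0.    ]
 [ 0.9995 -0.0309  0.    ]
 [ 0.     -0.     -1.    ]]
red_point 991 [ 0.5545 -0.2905  0.1801] [ 0.5545 -0.2921  0.1782]
green_point 988 [ 0.5545 -0.2905  0.1801] [ 0.5545 -0.2921  0.1782]
```

Run:
```python
from h import *
np.set_printoptions(precision=4,suppress=True)
for n in('wrist','scene'):
    o,im,d=snap(n);b=im.astype(int);m=(b[...,2]>110)&(b[...,1]<60)&(b[...,0]<60)
    Q=cloud(n,o,d)
    Q=Q[m[d>0]];Q=Q[(Q[:,2]>.11)&(Q[:,1]<-.15)];print(n,len(Q));
    if len(Q):print(np.median(Q,0),Q.min(0),Q.max(0))
    K=cloud(n,o,d);K=K[(abs(K[:,0]-.557)<.03)&(abs(K[:,1]+.233)<.03)&(abs(K[:,2]-.18)<.004)]
    if len(K):print(len(K),np.median(K,0),K.min(0),K.max(0))
```

```text
wrist 1179
[ 0.5579 -0.2239  0.1652] [ 0.545  -0.2455  0.1107] [ 0.5703 -0.221   0.1813]
1188 [ 0.5573 -0.2326  0.18  ] [ 0.5446 -0.2464  0.176 ] [ 0.5698 -0.2212  0.1828]
scene 84
[ 0.5645 -0.2353  0.1778] [ 0.5464 -0.2505  0.11  ] [ 0.5784 -0.2173  0.1834]
104 [ 0.5615 -0.2334  0.1805] [ 0.5502 -0.2457  0.1761] [ 0.5707 -0.2206  0.1838]
```

{"api": "play_rows", "payload": {"rows": [[[0,0,0],[0,-3,-35],1],[[0,0,0],[0,-3,-70],1],[[0,0,0],[0,-3,-90],1],[[0,0,0],[0,-3,-98],1],[[0,0,0],[0,-3,-98],0],[[0,0,0],[0,-3,-98],0],[[0,0,0],[0,-3,-98],0],[[0,0,0],[0,-3,-98],0]]}}

```text
t: 16.88
tcp_pos: [0.5588, -0.235, 0.1352]
tool_rot: [[0.032, 0.999, 0.003], [0.999, -0.032, -0.002], [-0.002, 0.003, -1.0]]
contact_force: [0.9, 0.2, 0.4]
grip_width: 0.0644
gripper_force: 0.0
```

{"api": "play_rows", "payload": {"rows": [[[0,0,0],[0,0,0],0],[[0,0,0],[0,0,0],0],[[0,0,0],[0,0,0],0],[[0,0,0],[0,0,0],0],[[0,0,0],[0,0,0],0],[[0,0,0],[0,0,0],0],[[0,0,0],[0,0,0],0],[[0,0,0],[0,0,0],0]], "squeeze": 30}}

```text
t: 17.55
tcp_pos: [0.5573, -0.2343, 0.1333]
tool_rot: [[0.032, 0.999, -0.0], [0.999, -0.032, 0.0], [0.0, -0.0, -1.0]]
contact_force: [-0.9, -0.3, 0.3]
grip_width: 0.0254
gripper_force: 30.0
```

{"api": "play_rows", "payload": {"rows": [[[0,0,0],[0,0,10],0],[[0,0,0],[0,0,28],0],[[0,0,0],[0,0,48],0],[[0,0,0],[0,0,68],0],[[0,0,0],[0,0,88],0],[[0,0,0],[0,0,104],0],[[0,0,0],[0,0,110],0],[[0,0,0],[0,0,110],0]]}}

```text
t: 18.22
tcp_pos: [0.5584, -0.2348, 0.2454]
tool_rot: [[0.032, 0.999, 0.003], [0.999, -0.032, -0.002], [-0.002, 0.003, -1.0]]
contact_force: [0.4, 0.5, -1.9]
grip_width: 0.0255
gripper_force: 30.0
```

{"api": "play_rows", "payload": {"rows": [[[0,0,0],[-12,26,0],0],[[0,0,0],[-28,62,0],0],[[0,0,0],[-43,97,0],0],[[0,0,0],[-59,132,0],0],[[0,0,0],[-75,167,0],0],[[0,0,0],[-91,202,0],0],[[0,0,0],[-107,237,0],0],[[0,0,0],[-117,262,0],0]]}}

```text
t: 18.88
tcp_pos: [0.4372, 0.0301, 0.242]
tool_rot: [[0.032, 0.999, -0.004], [0.999, -0.032, 0.001], [0.001, -0.004, -1.0]]
contact_force: [-0.2, 0.3, -2.0]
grip_width: 0.0258
gripper_force: 30.0
```

{"api": "play_rows", "payload": {"rows": [[[0,0,0],[0,0,0],0],[[0,0,0],[0,0,0],0],[[0,0,0],[0,0,-20],0],[[0,0,0],[0,0,-45],0],[[0,0,0],[0,0,-70],0],[[0,0,0],[0,0,-90],0],[[0,0,0],[0,0,-103],0],[[0,0,0],[0,0,-106],0]]}}

```text
t: 19.55
tcp_pos: [0.439, 0.0267, 0.1347]
tool_rot: [[0.033, 0.999, -0.005], [0.999, -0.033, 0.0], [-0.0, -0.005, -1.0]]
contact_force: [-0.5, 0.1, -1.5]
grip_width: 0.0253
gripper_force: 30.0
```

{"api": "play_rows", "payload": {"rows": [[[0,0,0],[0,0,0],0],[[0,0,0],[0,0,0],0],[[0,0,0],[0,0,0],0],[[0,0,0],[0,0,0],0],[[0,0,0],[0,0,0],0],[[0,0,0],[0,0,0],0],[[0,0,0],[0,0,0],0],[[0,0,0],[0,0,0],0]]}}

```text
t: 20.22
tcp_pos: [0.4405, 0.0278, 0.1376]
tool_rot: [[0.032, 0.999, 0.0], [0.999, -0.032, -0.0], [-0.0, 0.0, -1.0]]
contact_force: [-0.6, 0.2, -1.9]
grip_width: 0.0259
gripper_force: 30.0
```

Run:
```python
from h import *
np.set_printoptions(precision=4,suppress=True)
o,im,d=snap('side','s2.png');cv2.imwrite('pics/s2c.png',cv2.resize(im[150:400,150:450],None,fx=2.3,fy=2.3))
for n in('wrist',):
    o,im,d=snap(n);b=im.astype(int);m=(b[...,2]>110)&(b[...,1]<60)&(b[...,0]<60)
    P=cloud(n,o,d);K=P[(abs(P[:,0]-.44)<.03)&(abs(P[:,1]-.027)<.03)&(P[:,2]>.178)&(P[:,2]<.195)]
    if len(K):print(len(K),np.median(K,0),K.min(0),K.max(0))
```

```text
4476 [0.4411 0.0354 0.1844] [0.4171 0.0211 0.178 ] [0.4656 0.0414 0.195 ]
```

View pics/s2c.png

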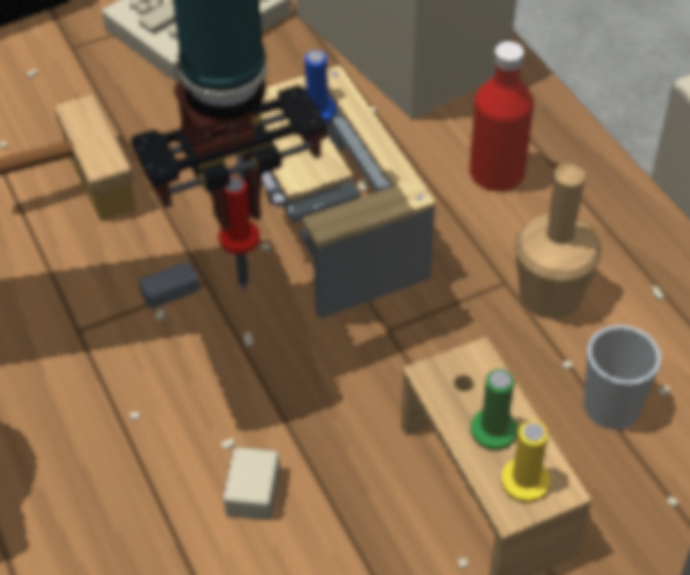

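Red hangs upright in the gripper ahead of the mouth, with green and yellow untouched. I'll slide it in.

{"api": "play_rows", "payload": {"rows": [[[0,0,0],[6,-0.2,-1],0],[[0,0,0],[18,-0.6,-1],0],[[0,0,0],[30,-1,-1],0],[[0,0,0],[42,-1.4,-1],0],[[0,0,0],[54,-1.8,-1],0],[[0,0,0],[66,-2.2,-1],0],[[0,0,0],[76,-2.5,-1],0],[[0,0,0],[80,-2.6,-1],0]]}}

```text
t: 20.98
tcp_pos: [0.5231, 0.0249, 0.1363]
tool_rot: [[0.032, 0.999, 0.002], [0.999, -0.032, -0.0], [-0.0, 0.002, -1.0]]
contact_force: [-0.1, -0.2, -1.0]
grip_width: 0.0256
gripper_force: 30.0
```

{"api": "play_rows", "payload": {"rows": [[[0,0,0],[6,-0.2,0],0],[[0,0,0],[18,-0.6,0],0],[[0,0,0],[30,-1,0],0],[[0,0,0],[42,-1.4,0],0],[[0,0,0],[54,-1.8,0],0],[[0,0,0],[66,-2.2,0],0],[[0,0,0],[72,-2.4,0],0],[[0,0,0],[74,-2.5,0],0]]}}

```text
t: 21.65
tcp_pos: [0.5953, 0.0225, 0.1362]
tool_rot: [[0.032, 0.999, 0.0], [0.999, -0.032, -0.0], [-0.0, 0.0, -1.0]]
contact_force: [-0.2, -0.5, -1.4]
grip_width: 0.0259
gripper_force: 30.0
```

{"api": "play_rows", "payload": {"rows": [[[0,0,0],[0,0,0],0],[[0,0,0],[0,0,0],0],[[0,0,0],[0.3,10,0],0],[[0,0,0],[0.7,22,0],0],[[0,0,0],[1.1,34,0],0],[[0,0,0],[1.5,46,0],0],[[0,0,0],[2,58,0],0],[[0,0,0],[2.1,64,0],0]]}}

```text
t: 22.32
tcp_pos: [0.5964, 0.089, 0.1364]
tool_rot: [[0.03, 1.0, 0.0], [1.0, -0.03, 0.001], [0.001, -0.0, -1.0]]
contact_force: [0.7, -0.6, -1.9]
grip_width: 0.0256
gripper_force: 30.0
```

{"api": "play_rows", "payload": {"rows": [[[0,0,0],[0.3,10,-1],0],[[0,0,0],[0.7,20,-1.5],0],[[0,0,0],[1,30,-1.5],0],[[0,0,0],[1.2,36,-1.5],0],[[0,0,0],[1.3,38,-1.5],0],[[0,0,0],[1.3,39,-1.5],0],[[0,0,0],[1.4,40,-1.5],0],[[0,0,0],[1.4,40,-1.5],0]]}}

```text
t: 22.98
tcp_pos: [0.598, 0.1264, 0.1348]
tool_rot: [[0.032, 0.999, -0.0], [0.999, -0.032, -0.0], [-0.0, -0.0, -1.0]]
contact_force: [-0.5, -0.6, -1.6]
grip_width: 0.0255
gripper_force: 30.0
```

{"api": "play_rows", "payload": {"rows": [[[0,0,0],[0,0.5,0],0],[[0,0,0],[0,1,0],0],[[0,0,0],[0,1,0],0],[[0,0,0],[0,1.5,0],0],[[0,0,0],[0,1.5,0],0],[[0,0,0],[0,1.5,0],0],[[0,0,0],[0,1.5,0],0],[[0,0,0],[0,1.5,0],0]]}}

```text
t: 23.65
tcp_pos: [0.598, 0.1275, 0.1349]
tool_rot: [[0.032, 0.999, -0.0], [0.999, -0.032, -0.001], [-0.001, -0.0, -1.0]]
contact_force: [0.3, -4.6, -0.6]
grip_width: 0.0255
gripper_force: 30.0
```

{"api": "play_rows", "payload": {"rows": [[[0,0,0],[0,-0.8,0],0],[[0,0,0],[0,-0.8,-1],0],[[0,0,0],[0,-0.8,-1.7],0],[[0,0,0],[0,-0.8,-1.7],0],[[0,0,0],[0,-0.8,-1.7],0],[[0,0,0],[0,-0.8,-1.7],1],[[0,0,0],[0,-0.8,-1.7],1],[[0,0,0],[0,-0.8,-1.7],1]]}}

```text
t: 24.32
tcp_pos: [0.5979, 0.128, 0.1331]
tool_rot: [[0.032, 0.999, -0.0], [0.999, -0.032, 0.001], [0.001, -0.0, -1.0]]
contact_force: [0.4, 0.2, -0.3]
grip_width: 0.042
gripper_force: 0.0
```

{"api": "play_rows", "payload": {"rows": [[[0,0,0],[0,0,0],1],[[0,0,0],[0,0,0],1],[[0,0,0],[0,0,30],1],[[0,0,0],[0,0,65],1],[[0,0,0],[0,0,98],1],[[0,0,0],[-30,-15,98],1],[[0,0,0],[-60,-30,98],1],[[0,0,0],[-65,-30,98],1]]}}

```text
t: 24.98
tcp_pos: [0.5282, 0.0958, 0.2313]
tool_rot: [[0.032, 0.999, -0.004], [0.999, -0.032, -0.001], [-0.001, -0.004, -1.0]]
contact_force: [-0.4, 1.2, 0.2]
grip_width: 0.0878
gripper_force: 0.0
```

Run:
```python
from h import *
np.set_printoptions(precision=4,suppress=True)
n='wrist';o,im,d=snap(n,'w3.png');print(o['tcp_pos'],o['tool_rot'][:,1])
Q=top('bolt_knob',n,o,d,.155,.166)
if Q is not None and len(Q):print(len(Q),np.median(Q,0),(Q.min(0)+Q.max(0))/2)
P=cloud(n,o,d)
for y in(.127,.171):
    K=P[(abs(P[:,0]-.599)<.03)&(abs(P[:,1]-y)<.021)&(P[:,2]>.174)&(P[:,2]<.195)]
    if len(K):print(y,len(K),np.median(K,0),(K.min(0)+K.max(0))/2)
```

```text
[0.5282 0.0958 0.2313] [ 0.9995 -0.0322 -0.0037]
426 [0.5017 0.1313 0.1596] [0.5012 0.1308 0.1582]
0.127 1397 [0.597  0.1284 0.18  ] [0.5979 0.1277 0.1783]
0.171 1641 [0.5984 0.1715 0.18  ] [0.5995 0.1712 0.1785]
```

View pics/w3.png

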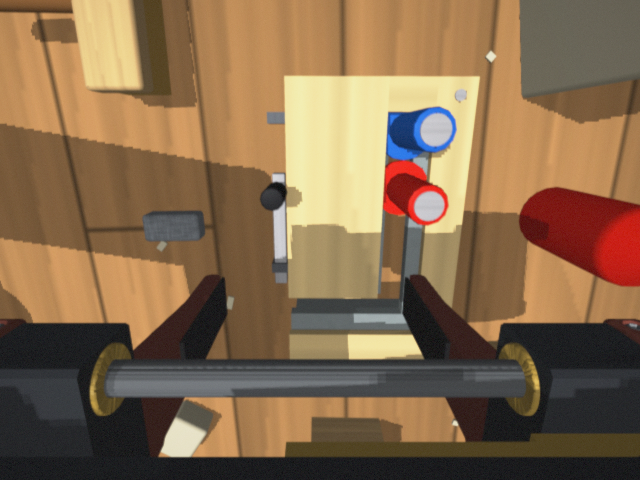

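Both points hang side by side (blue grip top 436,128, red 428,207). The knob is at (272,195). I'll shut the bolt.

{"api": "play_rows", "payload": {"rows": [[[0,0,0],[-15,17,0],1],[[0,0,0],[-31,34,0],1],[[0,0,0],[-31,34,0],1],[[0,0,0],[-31,34,0],1],[[0,0,0],[-31,34,0],1],[[0,0,0],[-31,34,0],1],[[0,0,0],[-31,34,0],1],[[0,0,0],[-31,34,0],1]]}}

```text
t: 25.75
tcp_pos: [0.5026, 0.1309, 0.231]
tool_rot: [[0.033, 0.999, 0.0], [0.999, -0.033, -0.0], [-0.0, 0.0, -1.0]]
contact_force: [-0.0, -0.4, -0.2]
grip_width: 0.0878
gripper_force: 0.0
```

{"api": "play_rows", "payload": {"rows": [[[0,0,0],[0,0,-35],1],[[0,0,0],[0,0,-70],1],[[0,0,0],[0,0,-92],1],[[0,0,0],[0,0,-101],1],[[0,0,0],[0,0,-101],0],[[0,0,0],[0,0,-101],0],[[0,0,0],[0,0,-101],0],[[0,0,0],[0,0,-101],0]], "squeeze": 40}}

```text
t: 26.42
tcp_pos: [0.5035, 0.1314, 0.1317]
tool_rot: [[0.032, 0.999, 0.003], [0.999, -0.032, 0.0], [0.0, 0.003, -1.0]]
contact_force: [0.2, -0.9, 0.4]
grip_width: 0.0647
gripper_force: 0.0
```

{"api": "play_rows", "payload": {"rows": [[[0,0,0],[0,0,0],0],[[0,0,0],[0,0,0],0],[[0,0,0],[0,0,0],0],[[0,0,0],[0,0,0],0],[[0,0,0],[0,0,0],0],[[0,0,0],[0,0,0],0],[[0,0,0],[0,0,0],0],[[0,0,0],[0,0,0],0]]}}

```text
t: 27.08
tcp_pos: [0.5008, 0.1313, 0.13]
tool_rot: [[0.032, 0.999, -0.002], [0.999, -0.032, 0.0], [-0.0, -0.002, -1.0]]
contact_force: [-3.7, 0.6, 2.2]
grip_width: 0.0148
gripper_force: 40.0
```

{"api": "play_rows", "payload": {"rows": [[[0,0,0],[-0.3,-8,0],0],[[0,0,0],[-0.6,-16,0],0],[[0,0,0],[-0.9,-24,0],0],[[0,0,0],[-1.2,-32,0],0],[[0,0,0],[-1.5,-40,0],0],[[0,0,0],[-1.7,-48,0],0],[[0,0,0],[-1.8,-53,0],0],[[0,0,0],[-1.8,-55,0],0]]}}

```text
t: 27.75
tcp_pos: [0.499, 0.0762, 0.13]
tool_rot: [[0.033, 0.999, -0.002], [0.999, -0.033, 0.001], [0.001, -0.002, -1.0]]
contact_force: [-4.2, 10.7, 6.4]
grip_width: 0.0156
gripper_force: 40.0
```

{"api": "play_rows", "payload": {"rows": [[[0,0,0],[0,-1,0],0],[[0,0,0],[0,-1.5,0],0],[[0,0,0],[0,-2,0],0],[[0,0,0],[0,-2,0],0],[[0,0,0],[0,-2,0],0],[[0,0,0],[0,-2,0],0],[[0,0,0],[0,-2,0],0],[[0,0,0],[0,-2,0],0]]}}

```text
t: 28.42
tcp_pos: [0.499, 0.0762, 0.1301]
tool_rot: [[0.033, 0.999, -0.002], [0.999, -0.033, 0.003], [0.003, -0.002, -1.0]]
contact_force: [-4.5, 10.3, 5.2]
grip_width: 0.0154
gripper_force: 40.0
```

{"api": "play_rows", "payload": {"rows": [[[0,0,0],[0,0,0],1],[[0,0,0],[0,0,0],1],[[0,0,0],[0,0,0],1],[[0,0,0],[0,0,0],1],[[0,0,0],[0,0,0],1],[[0,0,0],[0,0,35],1],[[0,0,0],[0,0,70],1],[[0,0,0],[0,0,105],1]]}}

```text
t: 29.08
tcp_pos: [0.4996, 0.074, 0.2359]
tool_rot: [[0.032, 0.999, -0.002], [0.999, -0.032, -0.0], [-0.0, -0.002, -1.0]]
contact_force: [1.1, 0.5, -1.0]
grip_width: 0.0653
gripper_force: 0.0
```

{"api": "play_rows", "payload": {"rows": [[[0,0,0],[0,0,20],1],[[0,0,0],[-30,0,40],1],[[0,0,0],[-30,0,40],1],[[0,0,0],[-30,0,40],1],[[0,0,0],[-30,0,40],1],[[0,0,0],[-30,0,40],1],[[0,0,0],[-30,0,40],1],[[0,0,0],[-30,0,40],1]]}}

```text
t: 29.75
tcp_pos: [0.4702, 0.0742, 0.2742]
tool_rot: [[0.032, 0.999, -0.002], [0.999, -0.032, -0.0], [-0.0, -0.002, -1.0]]
contact_force: [1.0, -1.0, -0.6]
grip_width: 0.0878
gripper_force: 0.0
```

Run:
```python
from h import *
np.set_printoptions(precision=4,suppress=True)
n='wrist';o,im,d=snap(n,'w4.png');print(o['tcp_pos'])
Q=top('bolt_knob',n,o,d,.155,.166)
if Q is not None and len(Q):print(len(Q),np.median(Q,0),(Q.min(0)+Q.max(0))/2)
P=cloud(n,o,d)
for y in(.127,.171):
    K=P[(abs(P[:,0]-.599)<.03)&(abs(P[:,1]-y)<.021)&(P[:,2]>.174)&(P[:,2]<.195)]
    if len(K):print(y,len(K),np.median(K,0),(K.min(0)+K.max(0))/2)
snap('scene','sc4.png')
```

```text
[0.4702 0.0742 0.2742]
287 [0.4989 0.0765 0.1595] [0.499  0.0759 0.1582]
0.127 1118 [0.5964 0.1279 0.1799] [0.5978 0.1273 0.1784]
0.171 1284 [0.5977 0.1711 0.18  ] [0.5992 0.1712 0.1787]
```

View pics/w4.png

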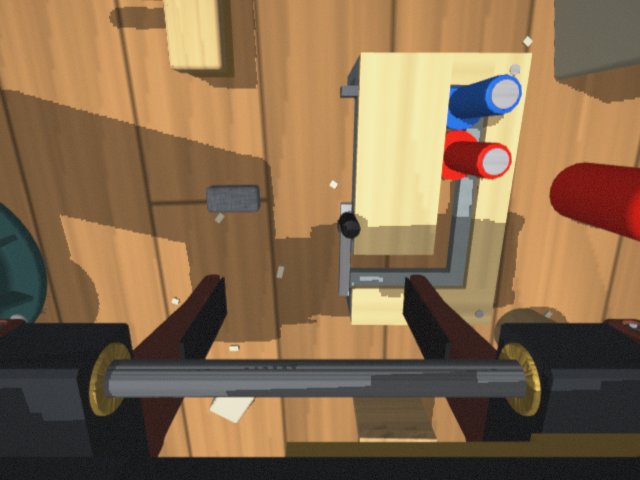

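View pics/sc4.png

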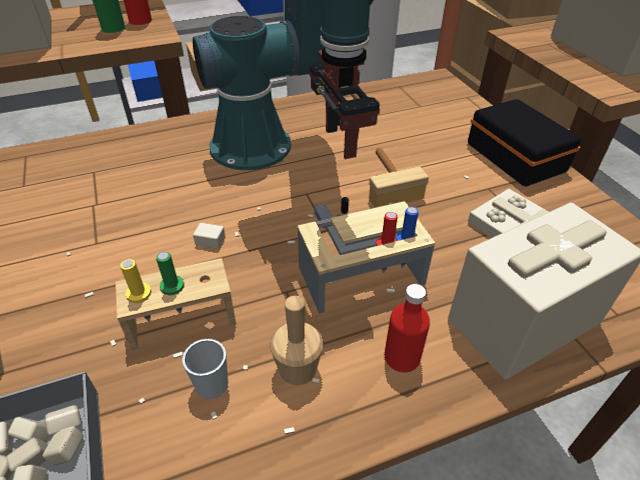

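The bolt lies across the mouth (345,250) with its knob back at its starting place. Red (390,226) and blue (410,222) are upright side by side, and everything else is undisturbed.

```bash
python3 -c "
from plant import arm; print(arm.job_done())"
```

```text
the job is handed in; nothing more can be done
None
```

The job is handed in at about 30 s: blue is up against the closed end, red's guard is right beside it, both hang upright, the bolt is fully shut and nothing else was disturbed.

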